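# Set out the condiment tray on its pull-out supports

### The job

Pull both slide-out supports of the condiment station all the way out. Then take the condiment tray off the sloping drying rack and lower it, without dropping it, over the two locating pins until it rests flat and flush on both supports, which stay fully out; let go of it there. Leave the squeeze bottle, shaker, chopstick holder and jar standing where they are.

Things in the scene. Friction and masses are not known exactly. Their poses are not given: they have to be found in the camera images.
- station_front (a point): Condiment station: a grey box 150 deep (x), 340 wide (y), 100 high, fixed to the counter. Point: middle of the lower edge of its front face; x points away from the robot's side into the station, y along its front, z up. Two supports slide out of the front along -x, at y = +80 (left) and -80 (right).
- seat (a point): Point fixed on the station, midway between the two pins when both supports are fully out, at the height of the supports' upper faces (75 above the counter, 125 in front of the station's front face). Axes: the station's.
- support_left (a joint): How far the left (+y) support is pulled out, in m: 0 = in, 0.090 = fully out against a rigid stop. It slides along the station's -x and stays where it is left; friction about 4 N. Starts from 0 to 0.035.
- support_right (a joint): The same for the right (-y) support.
- pin_left (a point): Upright steel locating pin on the left support, diameter 14, 34 tall, its top 10 a cone narrowing to diameter 6; strong enough to pull the support by. Point: on its axis, half-way up (17 above the support's upper face, 92 above the counter). The support is a bar 32 wide, 18 high, ending 25 beyond the pin. Fully in, the pin's axis is 35 in front of the station's face.
- pin_right (a point): The same pin on the right support, 160 from the left one when both are fully out.
- rack: Fixed sloping drying rack of black wire, 120 by 210, about 100 high; origin in the middle of its foot. The tray lies on it at 35 degrees, falling along the rack's x, away from the robot; a lip holds the tray's lower long edge and stands 8 proud of the tray's upper face.
- tray_centre (a point): Condiment tray: aluminium plate 120 (its x) by 200 (y) by 8 thick (z), two through holes of diameter 18 on its y axis, 80 either side of the middle, handle on its upper face; 0.3 to 0.6 kg. Point: middle of the plate, half-way through it; 4 above seat when seated, either way round. At the start its x points down the rack's slope, its upper face up and away from the robot.
- tray_handle (a point): Middle of the tray's handle bar: black, 74 long (tray's x), 16 wide (y), 16 high (z), 38 above the middle of the plate along the tray's z, on two posts 14 wide at x = +30 and -30. Nothing else within 60 either side of the bar. Axes: the tray's.
- tray: The same tray; origin in the middle of the plate's underside, same axes.
- squeeze_centre (a point): Bystander: upright squeeze bottle, diameter 60, 140 high, standing on top of the station; the point is half-way up it.
- shaker_center (a point): Bystander: upright steel cylinder, diameter 56, 100 high, standing on the counter between the robot and the station; the point is half-way up it.
- chopsticks_centre (a point): Bystander: square wooden chopstick holder 80 by 80 by 110 high, sticks rising to 150, on the counter on the side where the rack is not; the point is 55 above the counter.
- jar_centre (a point): Bystander: amber jar, diameter 60, 110 high, on the counter beside the station; the point is half-way up it.
Not all that is in view belongs to the job. There is more than one size of the tray; the job needs the larger.

How it is judged (in metres and radians):
On the way, in this order (a step that is already met when the one before it is completed fails the run):
1. both supports are pulled fully out (within 6 mm of the stop), the tray not yet on them (value of joint each of support_left, support_right above 0.084 m and horizontal distance between tray_centre and seat above 0.06 m), for 0.1 s.
2. the tray is held over the pins (value of joint each of support_left, support_right above 0.084 m and horizontal distance between tray_centre and seat below 0.03 m and z of tray_centre in the frame of seat above 0.03 m).
At the end, for the whole second after the job is handed in: Both supports are within 6 mm of fully out; the tray's middle is within 7 mm of the point midway between the fully-out pins, its middle plane 0 to 8 mm above the supports' upper faces (4 when flush), level within 0.05 rad and square to the station within 0.06 rad; it is released and at rest (value of joint each of support_left, support_right above 0.084 m and horizontal distance between tray_centre and seat below 0.007 m and z of tray_centre in the frame of seat between 0 and 0.008 m and angle between tray_centre's own z axis and vertical below 0.05 rad and angle between the y axis of tray_centre and the y axis of seat, either way round below 0.06 rad and linear speed of tray below 0.02 m/s and contact force between the fingers and tray below 0.1 N); the robot touches nothing.
It fails at once if the tray is dropped: let go over the pins while still more than 12 mm above flush (horizontal distance between tray_centre and seat below 0.05 m and z of tray_centre in the frame of seat above 0.016 m and contact force between the fingers and tray below 0.05 N).
It fails at once if the squeeze bottle is moved more than 25 mm or tipped (distance of squeeze_centre from where it was at the start of the episode above 0.025 m or angle between squeeze_centre's own z axis and vertical above 0.35 rad).
It fails at once if the steel shaker is moved more than 25 mm or tipped (distance of shaker_center from where it was at the start of the episode above 0.025 m or angle between shaker_center's own z axis and vertical above 0.35 rad).
It fails at once if the chopstick holder is moved more than 25 mm or tipped (distance of chopsticks_centre from where it was at the start of the episode above 0.025 m or angle between chopsticks_centre's own z axis and vertical above 0.35 rad).
It fails at once if the jar is moved more than 25 mm or tipped (distance of jar_centre from where it was at the start of the episode above 0.025 m or angle between jar_centre's own z axis and vertical above 0.35 rad).
It also fails if it takes over 64 s, if anything falls off the work surface, if the arm or the gripper's body presses on something with over 40 N, if the wrist force passes 120 N, or if a joint passes its speed limit or range.

### The arm

A 6-joint arm with a two-finger parallel gripper is mounted at the origin on the work surface. World frame = base frame: x ahead of the robot, y to its left, z up, the work surface at z = 0. Lengths are in mm, angles in degrees, forces in N, time in s.
With the tool pointing down it reaches from about 350 to 850 mm from the base axis. Payload 8.1 kg.
Tool frame: the origin (TCP) lies midway between the tips of the shut fingers; the grasp point (between the pads) lies 19 mm behind it (r.grasp_offset is the distance from the TCP to the grasp point, in mm); z points along the fingers, x is the direction in which the jaws open and shut, and the axes are right-handed (so a half turn about z gives the same grasp; the last joint's range is limited). The gripper opens to 85 mm and grips with 20 to 120 N. Pads are 22 mm wide; open, the fingers measure 114 mm over their backs; the gripper's body (76 mm by 85 mm) begins 54 mm behind the grasp point. The pads swing forward as they close: fully open they stand 13 mm farther back than shut.
Start: joints at [60.023, 7.471, 85.268, -0, 87.261, -4.893], TCP at [254.349, 543.426, 231.292] pointing down, gripper open.
Joint ranges: [-169.43, 169.43], [-51.17, 129.36], [1.28, 143.12], [-76.62, 256.62], [0, 156.53], [-152.29, 152.29]. Speed limits (degrees/s): [136.94, 136.94, 159.86, 180, 180, 180].

### API

Orientations are given as [roll, pitch, yaw] about the fixed x, y, z axes, in that order (R = Rz(yaw) Ry(pitch) Rx(roll)).
In Python, from bench import r, optics, hand_in gives the robot as it stands.
- The arm moves only by the shell command python3 -m pendant 'ROWS' [FORCE]. ROWS is JSON, a list of rows, each a list of 5 numbers: the opening, from 0 (shut) to 1 (fully open), then the shift along the tool's x, y, z in mm, then the turn about the tool's z in degrees. A call has 1 to 10 rows; each row shifts and turns the commanded pose from where the row before left it, along the tool's axes as they then stand; what a row does not reach is not made up. A row lasts 1/10 s, in which the tool goes at most 50 mm and 8.59 degrees, less where a joint would pass 70% of its speed; a pose out of reach is approached as far as the arm can. A call with a gripper value outside its range is refused whole. The fingers move at their own pace and stop on an object; FORCE is the grip in N (left out, the last holds). Time passes only in rows, so rows that do not move let the fingers close. It gives the time, the measured TCP pose, the force and the opening at its end, in the units of the state.
- r.sense(): the state, without advancing time (a new reading comes with each control period).
- optics.snapshot(name): name is "scene" or "top" or "wrist"; returns (picture, depth): 480x640x3 uint8, blue, green, red; 480x640 float32, mm along the optical axis (not along the pixel's ray), 0 where there is no reading.
- optics.camera_params(name): a dict with "camera_matrix" (3x3 intrinsics, pixels), "eye" and "orientation" of the camera in the world. Camera axes: x right, y down, z forward; pixel columns grow to the right and rows downward; lengths in mm; the calibration is good to about 2 mm. A picture is of the moment at which its call begins: read the wrist's pose just before it. camera_params takes no time and is no camera call; for the wrist camera it gives the pose at the moment of the call.
- hand_in(): hands the job in, once; it reports no verdict.
Trained networks look in the newest picture that a camera, given by its name, has taken for a name from the list of things; names that differ only in an ending like _2 or _b are one class to them, and where a whole thing is asked for, a point or a joint stands for the part that bears it (a point fixed in the world has none). Each returns a list of dicts, best first, with "score" (0 to 1); they miss things now and then, are a little off and sometimes report something else, mostly with a low value. They report only what shows in the picture. A call takes as long as a camera call. They do not tell look-alikes from the thing itself.
- optics.search_frame(camera, query): "at" ([x, y, z] in mm, in world coordinates, good to about 4 mm: the middle of the surface that is visible of it).
The state is a dict: "time": time; "joint_pos": joint angles; "qd": joint speeds; "joint_efforts": joint torques, N m; "tool_pos": TCP position; "tcp_rot": TCP orientation; "ft_force": force on the tool from outside, world axes, zero at the start; "wrist_torque": the same for the moment, N m; "finger_gap": finger opening in mm.
Only numpy, scipy, OpenCV 4.12 (cv2) and the standard library are available. Lean on these libraries where they do the work, as an engineer would, in place of code of your own. Each camera call takes 0.05 s, during which the arm holds its last target. There are 200 camera calls.

## Working session

There is one attempt and no reset: what is moved stays moved. The work goes in short steps, Python scripts to look and compute and a shell command to move; the robot and the scene stay as the last step left them, time stands still between calls to the robot, and variables do not carry over. Pictures are saved under pics/ and viewed, about 8 in all and at most 12, crops included, and the job is handed in when it is done.

```bash
mkdir -p pics; ls
cat > h.py <<'E'
import numpy as np, cv2
from scipy.spatial.transform import Rotation as R
from bench import r, optics, hand_in
def cam(n):
    p=optics.camera_params(n); return p
E
python3 - <<'E'
from h import *
s=r.sense(); print(s['tool_pos'],s['tcp_rot'],s['time'],r.grasp_offset)
for n in ['scene','top']:
    p=cam(n); print(n,p)
    im,d=optics.snapshot(n); cv2.imwrite(f'pics/{n}0.png',im); np.save(f'{n}0.npy',d)
    for q in ['station_front','pin_left','tray_handle','tray_centre','rack','squeeze_centre','shaker_center','chopsticks_centre','jar_centre']:
        try: print(q,[(np.round(x['at'],0).tolist(),round(x['score'],2)) for x in optics.search_frame(n,q)])
        except Exception as e: print(q,e)
E
```

```text
pics
[254.08718135 542.92446712 230.23928329] [-1.79993004e+02  1.07014755e-01  6.49156593e+01] 0.0 18.700000000000003
scene {'camera_matrix': array([[490.90747852,   0.        , 312.85767204],
       [  0.        , 490.90747852, 249.94971353],
       [  0.        ,   0.        ,   1.        ]]), 'eye': array([1158.48823077,  191.56134121,  958.4375238 ]), 'orientation': array([-143.0436505 ,    0.75734633,  105.51601968])}
station_front [([796.0, 66.0, 105.0], 0.88)]
pin_left [([674.0, 141.0, 76.0], 0.56), ([797.0, 68.0, 101.0], 0.5), ([639.0, -12.0, 76.0], 0.28)]
tray_handle [([290.0, -354.0, 38.0], 0.79), ([482.0, -346.0, 67.0], 0.56)]
tray_centre [([283.0, -352.0, 38.0], 0.64), ([482.0, -349.0, 71.0], 0.58)]
rack [([501.0, -253.0, 39.0], 0.64)]
squeeze_centre [([784.0, 6.0, 188.0], 0.83)]
shaker_center [([393.0, 88.0, 78.0], 0.8), ([640.0, -10.0, 76.0], 0.37)]
chopsticks_centre [([469.0, 332.0, 96.0], 0.93), ([662.0, -302.0, 81.0], 0.43)]
jar_centre [([663.0, -299.0, 82.0], 0.7)]
top {'camera_matrix': array([[517.88567911,   0.        , 321.49633985],
       [  0.        , 517.88567911, 241.57079882],
       [  0.        ,   0.        ,   1.        ]]), 'eye': array([ 316.48814626,    7.27062278, 1164.21623213]), 'orientation': array([-167.25878951,    0.40352384,  -89.00926771])}
station_front [([739.0, 57.0, 104.0], 0.58)]
pin_left [([676.0, 145.0, 76.0], 0.8)]
tray_handle [([470.0, -349.0, 80.0], 0.93), ([283.0, -358.0, 42.0], 0.83)]
tray_centre [([470.0, -348.0, 79.0], 0.88), ([289.0, -354.0, 39.0], 0.69)]
rack [([445.0, -309.0, 40.0], 0.72)]
squeeze_centre [([756.0, -11.0, 193.0], 0.63)]
shaker_center [([376.0, 85.0, 100.0], 0.65)]
chopsticks_centre [([447.0, 324.0, 108.0], 0.84)]
jar_centre [([639.0, -310.0, 100.0], 0.96)]
```

View pics/scene0.png

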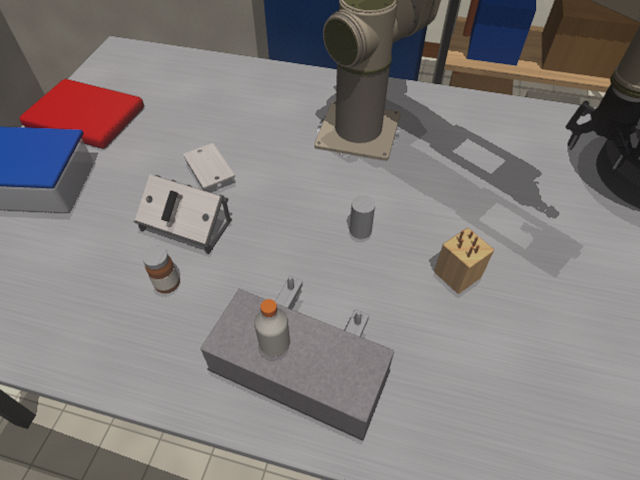

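View pics/top0.png

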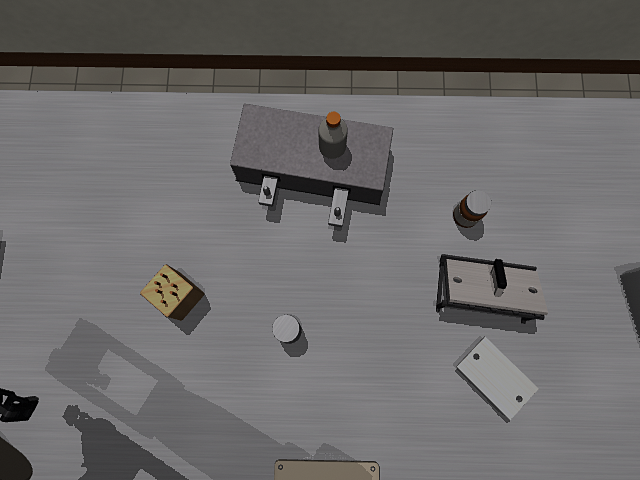

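The top view shows the station at about (312,150), with pins near (267,190) and (338,212). The larger tray, with the handle, is on the rack at (495,285). The handleless look-alike at (497,378) lies on the counter. Next I'll fit the geometry.

```bash
cat >> h.py <<'E'
def cloud(n,d,p=None):
    p=p or cam(n); K=p['camera_matrix']; v,u=np.mgrid[:480,:640]
    P=np.stack([(u-K[0,2])/K[0,0]*d,(v-K[1,2])/K[1,1]*d,d],-1)
    W=P@R.from_euler('xyz',p['orientation'],degrees=True).as_matrix().T+p['eye']
    W[d==0]=np.nan; return W
def rect(pts):
    (c,s,a)=cv2.minAreaRect(pts.astype(np.float32)); return np.round(c,1),np.round(s,1),round(a,1)
E
python3 - <<'E'
from h import *
for n in ['top','scene']:
    W=cloud(n,np.load(n+'0.npy')); x,y,z=W[...,0],W[...,1],W[...,2]
    def biggest(m):
        k,l,s,c=cv2.connectedComponentsWithStats(cv2.morphologyEx(m.astype(np.uint8),cv2.MORPH_OPEN,np.ones((3,3))))
        return l==1+np.argmax(s[1:,4])
    m=biggest((abs(z-100)<6)&(x>600)&(x<950)&(abs(y-50)<280)); print(n,'station',rect(W[m][:,:2]),m.sum(),np.median(z[m]))
    m2=(abs(z-75)<5)&(x>560)&(x<740)&(y>-80)&(y<220)
    k,l,s,c=cv2.connectedComponentsWithStats(m2.astype(np.uint8))
    for i in range(1,k):
        if s[i,4]>40: print('bar',rect(W[l==i][:,:2]),s[i,4])
    m3=(z>84)&(z<125)&(x>560)&(x<740)&(y>-80)&(y<220)&~cv2.dilate(m.astype(np.uint8),np.ones((5,5))).astype(bool)
    k,l,s,c=cv2.connectedComponentsWithStats(m3.astype(np.uint8))
    for i in range(1,k):
        if s[i,4]>5: print('pin',np.round(W[l==i].mean(0)),s[i,4],W[l==i][:,2].max())
    # tray plane
    b=(x>380)&(x<600)&(y>-480)&(y<-220)&(z>15)
    P=W[b]; best=None; rng=np.random.default_rng(0)
    for _ in range(400):
        q=P[rng.choice(len(P),3,False)]; nn=np.cross(q[1]-q[0],q[2]-q[0]); L=np.linalg.norm(nn)
        if L<100: continue
        nn/=L; nn*=np.sign(nn[2]); e=(P-q[0])@nn; c=(abs(e)<2.5).sum()
        if best is None or c>best[0]: best=(c,nn,q[0])
    e=(P-best[2])@best[1]; Q=P[abs(e)<3]; c0=Q.mean(0); nn=np.linalg.svd(Q-c0)[2][2]; nn*=np.sign(nn[2])
    h=np.array([nn[0],nn[1],0]);h/=np.linalg.norm(h); yy=np.cross([0,0,1],h); xx=np.cross(yy,nn)
    rc=rect(np.c_[(Q-c0)@xx,(Q-c0)@yy]); ctr=c0+xx*rc[0][0]+yy*rc[0][1]
    print('tray n',nn.round(3),'tilt',np.degrees(np.arccos(nn[2])).round(1),'yaw',np.degrees(np.arctan2(h[1],h[0])).round(1),'top ctr',ctr.round(1),rc)
    e=(P-c0)@nn; H=P[(e>25)&(e<55)]; print('handle pts',H.mean(0).round(1),len(H),rect(np.c_[(H-ctr)@xx,(H-ctr)@yy]),'top h',np.percentile((H-c0)@nn,[50,90]), 'pred', (ctr+34*nn).round(1))
E
```

```text
top station (array([773. ,  44.5]), array([340.2, 151.7]), 80.9) 8749 99.67180580543572
bar (array([671.1,  83.2]), array([153.2,  67.6]), 81.2) 443
bar (array([644.5, -13.9]), array([38.6, 88.1]), 80.6) 507
pin [669. 141. 100.] 46 111.71738530528455
pin [625. -13. 101.] 45 113.64954147704498
tray n [ 0.563 -0.068  0.824] tilt 34.5 yaw -6.9 top ctr [ 475.8 -345.5   68.4] (array([1.3, 2.8]), array([134. , 212.1]), 0.5)
handle pts [ 494.1 -350.6  103.1] 276 (array([ 1.1, -4.4]), array([17.4, 77.2]), 89.8) top h [40.70505532 43.52137116] pred [ 495.  -347.8   96.4]
scene station (array([774.3,  40.2]), array([339.4, 151.5]), 80.9) 11556 100.84572422364045
bar (array([639.8, -19.8]), array([33.7, 74.5]), 80.5) 381
bar (array([673.9, 136.6]), array([32.4, 55.2]), 80.7) 304
pin [631. -16.  99.] 58 112.47601918639839
pin [676. 137.  99.] 63 110.8192191863277
tray n [ 0.569 -0.067  0.82 ] tilt 35.0 yaw -6.7 top ctr [ 481.5 -350.5   66.8] (array([3.3, 1.1]), array([214.3, 127.3]), 89.8)
handle pts [ 500.7 -355.4  101.3] 268 (array([-3.8, -4.3]), array([20.4, 73.3]), 88.6) top h [40.87685785 44.36905139] pred [ 500.9 -352.8   94.6]
```

Fit: station yaw is about -9.1° with the seat near (576, 74). The pins are at about (672,139) and (628,-14), and the tray's yaw is -6.8°. I'll move above the left pin.

```bash
python3 -m pendant '[[1,-15.5,45,0,0],[1,-15.5,45,0,0],[1,-15.5,45,0,0],[1,-15.5,45,0,0],[1,-15.5,45,0,0],[1,-15.5,45,0,0],[1,-15.5,45,0,0],[1,-15.5,45,0,0],[1,-15.5,45,0,0],[1,-15.5,45,0,0]]' 40; python3 -m pendant '[[1,-15.5,45,0,0],[1,-15.5,45,0,0],[1,0,0,0,-8],[1,0,0,0,-8],[1,0,0,0,0],[1,0,0,0,0]]'
cat > look.py <<'E'
from h import *
import sys
s=r.sense(); p=cam('wrist'); im,d=optics.snapshot('wrist'); cv2.imwrite('pics/'+sys.argv[1]+'.png',im)
np.save('w.npy',d)
print(s['time'],s['tool_pos'].round(1),s['tcp_rot'].round(1),s['ft_force'].round(1),s['finger_gap'])
W=cloud('wrist',d,p); x,y,z=W[...,0],W[...,1],W[...,2]
for q in sys.argv[2:]: print(q,[(np.round(a['at'],0).tolist(),round(a['score'],2)) for a in optics.search_frame('wrist',q)])
m=(z>84)&(z<118)&(x>540)&(x<690)&(y>-80)&(y<220)&((x-699.6)*.987-(y-54.2)*.158<-12)
k,l,st,c=cv2.connectedComponentsWithStats(m.astype(np.uint8))
for i in range(1,k):
    if st[i,4]>20: print('pin',np.round(W[l==i].mean(0),1),rect(W[l==i][:,:2]),st[i,4],W[l==i][:,2].max().round(),'tip',W[(l==i)&(z>107)].mean(0).round(1))
E
python3 look.py w1 pin_left
```

```text
time: 2.0
tool_pos: [597.4, 210.7, 231.5]
tcp_rot: [180.0, -0.0, 64.9]
ft_force: [0.3, 0.4, -0.8]
finger_gap: 84.8
time: 2.6
tool_pos: [664.5, 146.1, 231.2]
tcp_rot: [-180.0, 0.0, 80.7]
ft_force: [0.7, 0.1, -0.6]
finger_gap: 85.3
2.6 [664.5 146.1 231.2] [-180.     0.    80.7] [ 0.7  0.1 -0.6] 85.34652096222001
pin_left [([671.0, 139.0, 77.0], 0.71)]
pin [626.1 -11.   99.1] (array([626.1, -12.4]), array([13.9, 11.3]), 22.5) 409 111.0 tip [626.6 -13.5 109.1]
pin [669.  140.8 101.3] (array([671.1, 140.3]), array([13.3, 12.8]), 84.5) 270 111.0 tip [671.1 140.4 109. ]
```

```bash
python3 -m pendant '[[1,-5,7.4,0,0],[1,0,0,40,0],[1,0,0,40,0],[1,0,0,40,0],[1,0,0,20,0],[1,0,0,10.5,0],[1,0,0,0,0],[0,0,0,0,0],[0,0,0,0,0],[0,0,0,0,0]]' 50; python3 -m pendant '[[0,0,0,0,0],[0,0,0,0,0],[0,0,0,0,0],[0,0,0,0,0]]'
```

```text
time: 3.7
tool_pos: [672.4, 140.1, 83.0]
tcp_rot: [179.8, -0.1, 80.9]
ft_force: [-0.1, 0.3, -0.1]
finger_gap: 43.8
time: 4.1
tool_pos: [671.5, 140.4, 81.7]
tcp_rot: [179.9, -0.0, 80.9]
ft_force: [-0.2, 2.6, 5.3]
finger_gap: 11.9
```

```bash
python3 -m pendant '[[0,0,-15,0,0],[0,0,-20,0,0],[0,0,-20,0,0],[0,0,-15,0,0],[0,0,-6,0,0],[0,0,0,0,0]]'; python3 -m pendant '[[0,0,-3,0,0],[0,0,-2,0,0],[0,0,0,0,0]]'; python3 -m pendant '[[0,0,-2,0,0],[0,0,-2,0,0],[0,0,0,0,0]]'
```

```text
time: 4.7
tool_pos: [595.8, 152.5, 81.7]
tcp_rot: [180.0, -0.0, 80.9]
ft_force: [-4.0, 3.8, 9.3]
finger_gap: 11.9
time: 5.0
tool_pos: [592.3, 153.1, 81.7]
tcp_rot: [179.9, -0.1, 80.9]
ft_force: [3.7, 4.0, 4.9]
finger_gap: 12.1
time: 5.3
tool_pos: [588.3, 153.7, 81.7]
tcp_rot: [179.9, -0.1, 80.9]
ft_force: [2.8, 3.9, 6.1]
finger_gap: 12.0
```

```bash
python3 -m pendant '[[0,0,-1.5,0,0],[0,0,0,0,0]]'; python3 -m pendant '[[0,0,-1.5,0,0],[0,0,0,0,0]]';  python3 -m pendant '[[0,0,-1.5,0,0],[0,0,0,0,0]]'
```

```text
time: 5.5
tool_pos: [588.2, 153.7, 81.7]
tcp_rot: [179.7, -0.1, 80.9]
ft_force: [10.0, 3.1, -0.2]
finger_gap: 11.8
time: 5.7
tool_pos: [588.1, 153.8, 81.8]
tcp_rot: [179.5, -0.1, 80.9]
ft_force: [18.3, 4.2, -6.0]
finger_gap: 11.6
time: 5.9
tool_pos: [588.1, 153.8, 81.8]
tcp_rot: [179.4, -0.1, 80.9]
ft_force: [26.9, 2.8, -11.6]
finger_gap: 11.4
```

```bash
python3 -m pendant '[[0,0,4.5,0,0],[1,0,0,0,0],[1,0,0,0,0],[1,0,0,0,0],[1,0,0,-40,0],[1,0,0,-45,0],[1,-40,0,-15,0],[1,-40,0,0,0],[1,-40,20,0,0],[1,-38,20,0,0]]'; python3 -m pendant '[[1,0,24.5,0,0],[1,0,0,0,0],[1,0,0,0,0]]'; python3 look.py w2 pin_right
```

```text
time: 6.9
tool_pos: [601.1, -10.5, 180.8]
tcp_rot: [-180.0, 0.0, 80.9]
ft_force: [1.0, 0.6, 0.7]
finger_gap: 85.3
time: 7.2
tool_pos: [625.3, -13.1, 179.9]
tcp_rot: [-179.9, 0.0, 80.9]
ft_force: [-0.0, 0.6, -0.5]
finger_gap: 85.8
7.2 [625.3 -13.1 179.9] [-179.9    0.    80.9] [-0.   0.6 -0.5] 85.81824618672437
pin_right [([634.0, -17.0, 75.0], 0.97), ([704.0, 41.0, 97.0], 0.31)]
pin [587.9 149.7  99.3] (array([588.5, 151.2]), array([11.2, 13.7]), 80.3) 743 111.0 tip [588.8 152.3 108.8]
pin [623.8 -14.1 101. ] (array([625.8, -14.5]), array([13.6, 12.6]), 73.5) 406 111.0 tip [626.  -14.5 109.1]
```

```bash
python3 -m pendant '[[1,-1.2,0.9,0,0],[1,0,0,40,0],[1,0,0,35,0],[1,0,0,20,0],[1,0,0,6,0],[1,0,0,0,0],[0,0,0,0,0],[0,0,0,0,0],[0,0,0,0,0],[0,0,0,0,0]]' 50; python3 -m pendant '[[0,0,0,0,0],[0,0,0,0,0],[0,0,0,0,0]]'; python3 -m pendant '[[0,0,-15,0,0],[0,0,-18,0,0],[0,0,-15,0,0],[0,0,-8,0,0],[0,0,-3,0,0],[0,0,-2,0,0],[0,0,0,0,0]]'; python3 -m pendant '[[0,0,-1.5,0,0],[0,0,0,0,0]]'
```

```text
time: 8.3
tool_pos: [627.2, -14.3, 80.8]
tcp_rot: [179.9, -0.0, 80.9]
ft_force: [-0.7, 0.5, -1.3]
finger_gap: 28.2
time: 8.6
tool_pos: [626.9, -14.4, 80.5]
tcp_rot: [180.0, 0.0, 80.9]
ft_force: [-2.3, -1.2, 5.1]
finger_gap: 11.6
time: 9.3
tool_pos: [567.0, -4.8, 80.5]
tcp_rot: [179.9, 0.0, 80.9]
ft_force: [1.4, -2.5, 6.8]
finger_gap: 12.0
time: 9.5
tool_pos: [565.8, -4.6, 80.5]
tcp_rot: [179.9, 0.0, 80.9]
ft_force: [1.6, -4.0, 5.9]
finger_gap: 11.8
```

```bash
python3 -m pendant '[[0,0,-1.5,0,0],[0,0,0,0,0]]';python3 -m pendant '[[0,0,-1.5,0,0],[0,0,0,0,0]]';python3 -m pendant '[[0,0,-1.5,0,0],[0,0,0,0,0]]'
```

```text
time: 9.7
tool_pos: [564.3, -4.4, 80.5]
tcp_rot: [179.9, 0.0, 80.9]
ft_force: [3.3, -2.8, 6.4]
finger_gap: 12.1
time: 9.9
tool_pos: [563.0, -4.2, 80.5]
tcp_rot: [179.9, 0.0, 80.9]
ft_force: [3.9, -3.4, 6.1]
finger_gap: 11.7
time: 10.1
tool_pos: [562.9, -4.2, 80.5]
tcp_rot: [179.7, 0.0, 80.9]
ft_force: [11.6, -4.6, -2.5]
finger_gap: 11.8
```

Both supports are at their stops: the gripped pins are 160.0 mm apart at 80.94°, which puts the seat at (575.5, 74.8). Next, the tray.

```bash
python3 -m pendant '[[0,0,2.5,0,0],[1,0,0,0,0],[1,0,0,0,0],[1,0,0,0,0],[1,0,0,-45,0],[1,0,0,-45,0],[1,-20,0,-40,0],[1,-45,0,-20,0],[1,-45,0,0,0],[1,-45,0,0,0]]'; python3 -m pendant '[[1,-45,-5,0,0],[1,-45,-4.5,0,0],[1,-45,0,0,0],[1,-45,0,0,0],[1,-17,0,0,-2.3],[1,0,0,0,0],[1,0,0,0,0]]'
cat > tray.py <<'E'
from h import *
import sys
s=r.sense(); n=sys.argv[2] if len(sys.argv)>2 else 'wrist'; p=cam(n); im,d=optics.snapshot(n); cv2.imwrite('pics/'+sys.argv[1]+'.png',im)
T=s['tool_pos']; print(s['time'],T.round(1),s['tcp_rot'].round(1),s['ft_force'].round(1),s['finger_gap'])
print([(np.round(a['at'],0).tolist(),round(a['score'],2)) for a in optics.search_frame(n,'tray_handle')])
W=cloud(n,d,p); x,y,z=W[...,0],W[...,1],W[...,2]
b=(abs(x-498)<110)&(abs(y+350)<130)&(z>15)&(z<150); P=W[b]
e=None;best=(0,)
rng=np.random.default_rng(0)
for _ in range(400):
    q=P[rng.choice(len(P),3,False)]; nn=np.cross(q[1]-q[0],q[2]-q[0]); L=np.linalg.norm(nn)
    if L<300: continue
    nn/=L; nn*=np.sign(nn[2]); c=(abs((P-q[0])@nn)<2.5).sum()
    if c>best[0]: best=(c,nn,q[0])
Q=P[abs((P-best[2])@best[1])<3]; c0=Q.mean(0); nn=np.linalg.svd(Q-c0,full_matrices=False)[2][2]; nn*=np.sign(nn[2])
print('n',nn.round(3),'tilt',np.degrees(np.arccos(nn[2])).round(1),'yaw',np.degrees(np.arctan2(nn[1],nn[0])).round(1))
h=np.array([nn[0],nn[1],0]);h/=np.linalg.norm(h); yy=np.cross([0,0,1],h); xx=np.cross(yy,nn)
e=(P-c0)@nn; H=P[(e>36)&(e<55)]; c,s_,a=rect(np.c_[(H-c0)@xx,(H-c0)@yy]); print('handle',c,s_,a,'h',np.percentile((H-c0)@nn,[50,90]).round(1))
print('bar top mid',(c0+xx*c[0]+yy*c[1]+42*nn).round(1),'bar centre',(c0+xx*c[0]+yy*c[1]+34*nn).round(1))
E
python3 tray.py t1
```

```text
time: 11.1
tool_pos: [538.5, -158.2, 230.9]
tcp_rot: [179.9, 0.0, 81.0]
ft_force: [1.4, 0.2, 0.1]
finger_gap: 85.4
time: 11.8
tool_pos: [497.7, -349.7, 229.1]
tcp_rot: [-179.9, -0.1, 83.1]
ft_force: [0.0, -0.3, -0.5]
finger_gap: 85.2
11.8 [ 497.7 -349.7  229.1] [-1.799e+02 -1.000e-01  8.310e+01] [ 0.  -0.3 -0.5] 85.22552233117949
[([463.0, -351.0, 87.0], 0.75), ([338.0, -340.0, 37.0], 0.64)]
n [ 0.563 -0.069  0.824] tilt 34.5 yaw -7.0
handle [ 9.8 -0.3] [16.  74.2] 89.5 h [41.7 42.4]
bar top mid [ 500.3 -355.5  103.3] bar centre [ 495.8 -354.9   96.7]
```

View pics/t1.png

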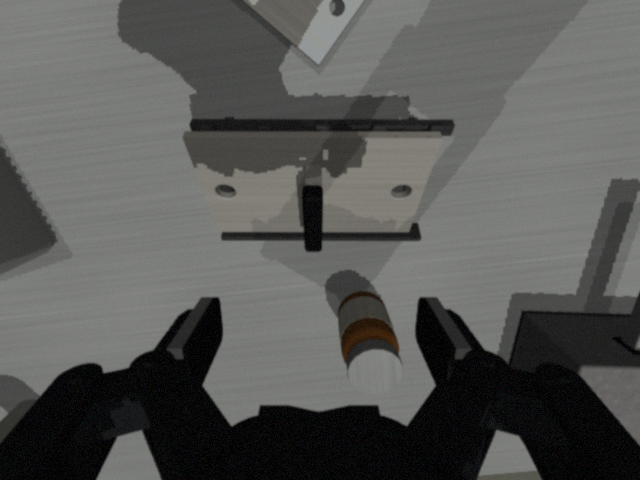

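The wrist view shows the tray on the rack with the handle bar at about (313,218). The fit gives a clean 74×16 bar centred at (495.8,-354.9,96.7), so I'll grasp it.

```bash
python3 -m pendant '[[1,-5.4,-1.3,0,0],[1,0,0,45,0],[1,0,0,45,0],[1,0,0,40,0],[1,0,0,15,0],[1,0,0,6,0],[1,0,0,0,0],[0,0,0,0,0],[0,0,0,0,0],[0,0,0,0,0]]' 40; python3 -m pendant '[[0,0,0,0,0],[0,0,0,0,0],[0,0,0,0,0]]'
```

```text
time: 12.9
tool_pos: [497.0, -356.1, 80.7]
tcp_rot: [179.9, 0.1, 83.2]
ft_force: [1.3, 0.0, 0.4]
finger_gap: 43.8
time: 13.2
tool_pos: [496.3, -355.5, 79.5]
tcp_rot: [180.0, 0.0, 83.2]
ft_force: [-2.1, 1.6, 5.4]
finger_gap: 15.7
```

```bash
python3 -m pendant '[[0,0,0,-5,0],[0,0,0,-10,0],[0,0,0,-15,0],[0,0,0,-25,0],[0,0,0,-25,0],[0,0,0,-25,0],[0,0,0,-15,0],[0,0,0,0,0],[0,0,0,0,0]]'
python3 - <<'E'
from h import *
im,d=optics.snapshot('scene'); cv2.imwrite('pics/s2.png',im[80:330,80:480])
E
```

```text
time: 14.1
tool_pos: [496.0, -355.2, 198.5]
tcp_rot: [180.0, 0.0, 83.2]
ft_force: [-0.4, 1.2, -4.0]
finger_gap: 15.3
```

View pics/s2.png

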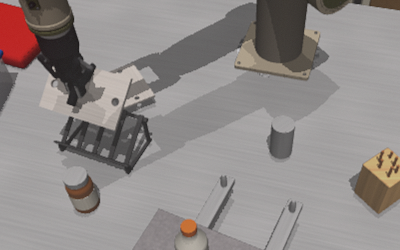

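```bash
python3 -m pendant '[[0,20,-8,0,0],[0,39,-15.7,0,0],[0,39,-15.7,0,0],[0,39,-15.7,0,0],[0,39,-15.7,0,0],[0,39,-15.7,0,0],[0,20,-8,0,0],[0,0,0,0,2.3],[0,0,0,0,0]]'; python3 -m pendant '[[0,0,0,25,0],[0,0,0,40,0],[0,0,0,40,0],[0,0,0,25,0],[0,0,0,10,0],[0,0,0,0,0]]'; python3 -m pendant '[[0,0,0,5,0],[0,0,0,5,0],[0,0,0,0,0]]'
```

```text
time: 15.05
tool_pos: [429.0, -109.8, 197.3]
tcp_rot: [-179.9, -0.0, 81.0]
ft_force: [-0.2, 0.8, -3.3]
finger_gap: 15.4
time: 15.65
tool_pos: [428.3, -110.5, 56.9]
tcp_rot: [-179.8, -0.0, 80.9]
ft_force: [0.1, -0.2, -3.3]
finger_gap: 15.3
time: 15.95
tool_pos: [431.9, -111.7, 51.7]
tcp_rot: [179.8, 0.1, 80.9]
ft_force: [-5.4, 1.5, 10.1]
finger_gap: 15.5
```

```bash
python3 -m pendant '[[0,0,0,3,0],[0,0,0,3,0],[0,0,0,0,0]]' 20; python3 -m pendant '[[0,0,0,3,0],[0,0,0,3,0],[0,0,0,3,0],[0,0,0,0,0]]'
```

```text
time: 16.25
tool_pos: [434.3, -112.1, 49.5]
tcp_rot: [179.5, 0.1, 80.9]
ft_force: [-15.5, 6.7, 41.7]
finger_gap: 15.1
time: 16.65
tool_pos: [435.8, -112.4, 41.7]
tcp_rot: [179.4, 0.1, 80.9]
ft_force: [-14.6, 7.8, 49.8]
finger_gap: 15.1
```

Run:
```python
from h import *
im,d=optics.snapshot('scene'); cv2.imwrite('pics/s3.png',cv2.resize(im[100:300,190:410],None,fx=3,fy=3))
W=cloud('scene',d); x,y,z=W[...,0],W[...,1],W[...,2]
m=(x>340)&(x<520)&(y>-230)&(y<10)&(z>4)&(z<75)
P=W[m]; best=(0,);rng=np.random.default_rng(0)
for _ in range(600):
    q=P[rng.choice(len(P),3,False)]; nn=np.cross(q[1]-q[0],q[2]-q[0]); L=np.linalg.norm(nn)
    if L<500: continue
    nn/=L; nn*=np.sign(nn[2]); c=(abs((P-q[0])@nn)<2).sum()
    if c>best[0]: best=(c,nn,q[0])
Q=P[abs((P-best[2])@best[1])<2.5]
print(best[0],len(P),best[1],np.degrees(np.arccos(best[1][2])),Q.min(0),Q.max(0))
```

```text
1496 2722 [ 0.53465647 -0.08418761  0.84086557] 32.76836559733985 [ 349.82792003 -221.0291013     4.0191189 ] [486.92360147   6.57869826  73.23607357]
```

View pics/s3.png

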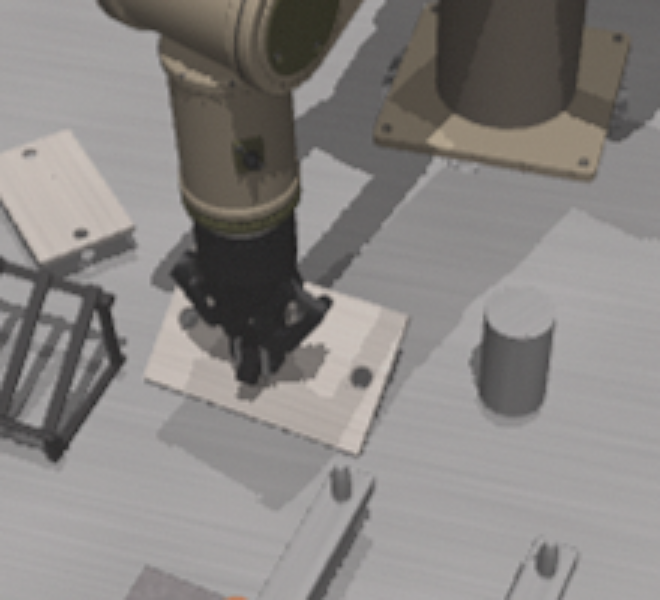

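The fit gives about 33° of tilt: the bar is sliding in the pads instead of pivoting. I'll ease off the pressure and open slightly, so the tray settles flat on the counter between the fingers. Then I'll regrip it.

```bash
python3 -m pendant '[[0,0,0,-4,0],[0,0,0,-4,0],[0,0,0,0,0]]'; python3 -m pendant '[[0.26,0,0,0,0],[0.26,0,0,0,0],[0.26,0,0,0,0],[0.4,0,0,0,0],[0.4,0,0,0,0],[0.4,0,0,0,0]]'
cat > flat.py <<'E'
from h import *
import sys
s=r.sense(); n=sys.argv[2]; p=cam(n); im,d=optics.snapshot(n); cv2.imwrite('pics/'+sys.argv[1]+'.png',im)
print(s['time'],s['tool_pos'].round(1),s['tcp_rot'].round(1),s['ft_force'].round(1),s['finger_gap'])
W=cloud(n,d,p); x,y,z=W[...,0],W[...,1],W[...,2]
cx,cy,z0=map(float,sys.argv[3:6])
m=(abs(x-cx)<110)&(abs(y-cy)<140)&(abs(z-z0)<4)
k,l,st,_=cv2.connectedComponentsWithStats(m.astype(np.uint8)); i=1+np.argmax(st[1:,4]); Q=W[l==i]
A=np.c_[Q[:,:2],np.ones(len(Q))]; f=np.linalg.lstsq(A,Q[:,2],rcond=None)[0]
print('plate',rect(Q[:,:2]),len(Q),'slope',f[:2].round(3),'z',np.median(Q[:,2]).round(1))
m=(abs(x-cx)<90)&(abs(y-cy)<60)&(abs(z-z0-42)<5)
H=W[m]
if len(H): print('bar',rect(H[:,:2]),len(H),np.median(H[:,2]))
E
python3 flat.py f1 top 436 -112 8
```

```text
time: 17.0
tool_pos: [430.7, -111.1, 42.8]
tcp_rot: [179.9, 0.0, 80.9]
ft_force: [-0.6, -0.6, -3.9]
finger_gap: 15.2
time: 17.6
tool_pos: [429.9, -110.8, 41.7]
tcp_rot: [-180.0, 0.0, 80.9]
ft_force: [0.1, -0.0, -0.1]
finger_gap: 33.9
17.6 [ 429.9 -110.8   41.7] [-180.     0.    80.9] [ 0.1 -0.  -0.1] 33.920100647109486
plate (array([ 375. , -125.5]), array([139.8,  95.8]), 76.7) 1866 slope [-0.003  0.003] z 7.6
bar (array([ 383.7, -101.5]), array([16. , 49.4]), 81.3) 168 49.30243946556152
```

```bash
python3 -m pendant '[[1,0,0,-5,0],[1,0,0,-45,0],[1,0,0,-45,0],[1,0,0,-45,0],[1,0,0,-20,0],[1,0,0,0,0],[1,0,0,0,0]]';python3 flat.py f2 wrist 420 -112 8
```

```text
time: 18.35
tool_pos: [430.1, -110.8, 202.1]
tcp_rot: [179.9, 0.0, 80.9]
ft_force: [0.0, -0.4, -0.5]
finger_gap: 85.4
18.35 [ 430.1 -110.8  202.1] [179.9   0.   80.9] [ 0.  -0.4 -0.5] 85.39031364462743
plate (array([ 395.2, -105.4]), array([200.5, 119.7]), 80.9) 22821 slope [ 0.001 -0.001] z 8.5
bar (array([ 395. , -105.3]), array([15.5, 73.3]), 80.4) 1530 50.26164862213358
```

View pics/f2.png

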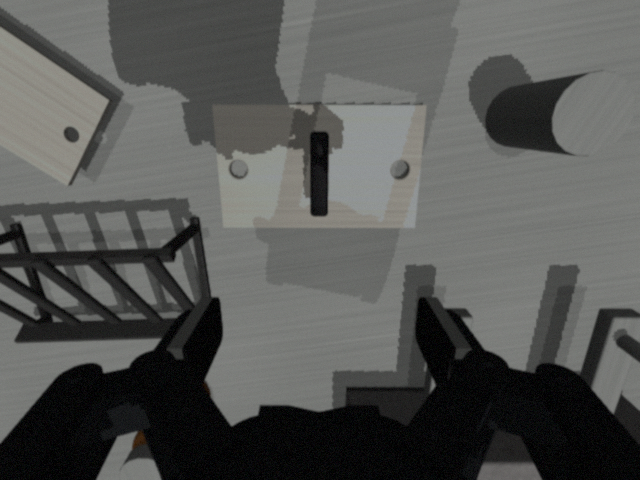

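The tray lies flat and square at (395.1,-105.4), with the handle near (319,173) in the picture. I'll regrip it.

```bash
python3 -m pendant '[[1,-0.2,-35.4,0,0],[1,0,0,45,0],[1,0,0,45,0],[1,0,0,45,0],[1,0,0,30,0],[1,0,0,12,0],[1,0,0,0,0],[0,0,0,0,0],[0,0,0,0,0],[0,0,0,0,0]]' 60; python3 -m pendant '[[0,0,0,0,0],[0,0,0,0,0],[0,0,0,0,0]]'; python3 -m pendant '[[0,0,0,-5,0],[0,0,0,-15,0],[0,0,0,-30,0],[0,0,0,-40,0],[0,0,0,-45,0],[0,0,0,-15,0],[0,0,0,0,0]]';python3 flat.py f3 wrist 395 -105 157
```

```text
time: 19.4
tool_pos: [396.4, -105.9, 26.5]
tcp_rot: [179.8, 0.0, 80.9]
ft_force: [0.4, -0.0, 1.4]
finger_gap: 43.6
time: 19.7
tool_pos: [395.7, -105.7, 25.7]
tcp_rot: [179.9, 0.0, 80.9]
ft_force: [-0.8, 1.5, 6.6]
finger_gap: 14.9
time: 20.4
tool_pos: [396.6, -106.0, 177.9]
tcp_rot: [179.7, 0.1, 80.9]
ft_force: [0.8, -0.1, -3.5]
finger_gap: 15.1
20.4 [ 396.6 -106.   177.9] [1.797e+02 1.000e-01 8.090e+01] [ 0.8 -0.1 -3.5] 15.079850065705074
plate (array([ 395.5, -106.2]), array([201.6, 119.9]), 80.7) 48385 slope [ 0.005 -0.002] z 160.3
bar (array([ 394.9, -104.2]), array([72.5, 40. ]), 9.7) 6840 202.2844264765825
```

```bash
python3 -m pendant '[[0,12,9,0,0],[0,25,18,0,0],[0,32,23,0,0],[0,32,23,0,0],[0,32,23,0,0],[0,32,23,0,0],[0,25,18,0,0],[0,12,9,0,0],[0,4.4,2.8,0,0],[0,0,0,0,0]]'; python3 -m pendant '[[0,0,0,0,0],[0,0,0,0,0],[0,0,0,0,0]]'; python3 flat.py f4 wrist 575 75 160;python3 -c "
from h import *
im,d=optics.snapshot('scene');cv2.imwrite('pics/s4.png',cv2.resize(im[230:400,220:420],None,fx=4,fy=3.5))"
```

```text
time: 21.45
tool_pos: [573.2, 75.1, 172.3]
tcp_rot: [-179.8, 0.1, 81.0]
ft_force: [-0.1, 0.3, -3.0]
finger_gap: 14.8
time: 21.75
tool_pos: [574.1, 74.2, 174.9]
tcp_rot: [180.0, 0.0, 80.9]
ft_force: [-0.7, -0.5, -3.3]
finger_gap: 15.0
21.75 [574.1  74.2 174.9] [180.    0.   80.9] [-0.7 -0.5 -3.3] 14.95379143888027
plate (array([573.3,  74.2]), array([201.4, 120.2]), 80.9) 60104 slope [-0.001 -0.   ] z 157.6
bar (array([572.6,  76.1]), array([73.5, 39.9]), 9.4) 6755 199.43699911319283
```

View pics/f4.png

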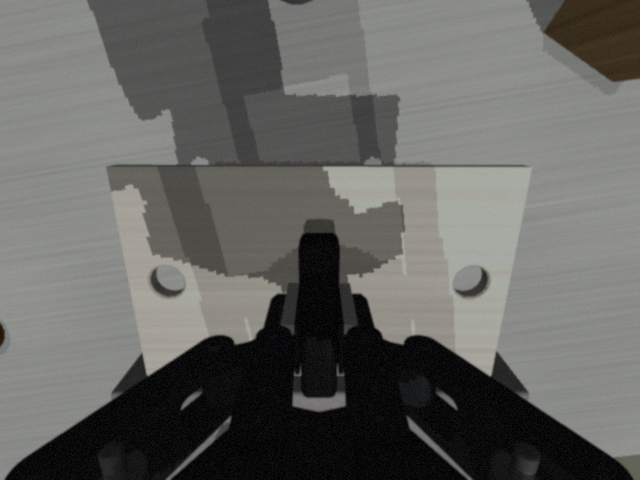

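The tray is level and square, centred at (573.3,74.2). I'll shift it about 1.8 mm, descend to just above the pins and check again.

```bash
python3 -m pendant '[[0,0.7,1.7,0,0],[0,0,0,12,0],[0,0,0,15,0],[0,0,0,8,0],[0,0,0,0,0],[0,0,0,0,0],[0,0,0,0,0]]'; python3 flat.py f5 wrist 575 75 122
python3 - <<'E'
from h import *
W=cloud('scene',optics.snapshot('scene')[1]); x,y,z=W[...,0],W[...,1],W[...,2]
m=(abs(z-75)<4)&(x>530)&(x<700)&(y>-60)&(y<200)
k,l,s,c=cv2.connectedComponentsWithStats(m.astype(np.uint8))
for i in range(1,k):
    if s[i,4]>40: print('bar',rect(W[l==i][:,:2]),s[i,4])
E
```

```text
time: 22.55
tool_pos: [576.6, 75.4, 140.3]
tcp_rot: [180.0, -0.0, 80.9]
ft_force: [-0.3, -0.8, -3.1]
finger_gap: 14.5
22.55 [576.6  75.4 140.3] [180.   -0.   80.9] [-0.3 -0.8 -3.1] 14.48455186234623
plate (array([575.9,  75.3]), array([201.4, 120.6]), 80.9) 60986 slope [ 0.001 -0.   ] z 122.9
bar (array([575.5,  77.3]), array([73.7, 40. ]), 9.4) 6868 164.69338680526647
bar (array([637.7, -19.1]), array([33.2, 78. ]), 80.6) 462
bar (array([662.8, 138.4]), array([32.4, 77.2]), 80.6) 495
```

```bash
python3 -m pendant '[[0,-0.7,-0.6,0,0],[0,0,0,5,0],[0,0,0,5,0],[0,0,0,4,0],[0,0,0,0,0],[0,0,0,0,0]]'; python3 -m pendant '[[0,0,0,4,0],[0,0,0,4,0],[0,0,0,0,0]]'; python3 flat.py f6 wrist 575 75 101
```

```text
time: 23.25
tool_pos: [575.4, 74.8, 125.5]
tcp_rot: [-180.0, 0.0, 80.9]
ft_force: [0.3, 0.5, -3.9]
finger_gap: 15.0
time: 23.55
tool_pos: [575.0, 74.7, 116.9]
tcp_rot: [-179.9, 0.0, 80.9]
ft_force: [0.3, 0.2, -2.9]
finger_gap: 15.3
23.55 [575.   74.7 116.9] [-179.9    0.    80.9] [ 0.3  0.2 -2.9] 15.257910179260591
plate (array([574.5,  74.8]), array([201.5, 120.8]), 80.8) 61153 slope [-0.001 -0.001] z 99.6
bar (array([573.1,  73.2]), array([40.1, 72.9]), 62.2) 6866 141.3870281111701
```

The holes are past the pins' cones with no side force. I'll lower the last ~16 mm.

```bash
python3 -m pendant '[[0,0,0,4,0],[0,0,0,4,0],[0,0,0,4,0],[0,0,0,2,0],[0,0,0,0,0],[0,0,0,0,0]]'; python3 -m pendant '[[0,0,0,1.5,0],[0,0,0,1,0],[0,0,0,0,0],[0,0,0,0,0]]'; python3 flat.py f7 wrist 575 75 83
```

```text
time: 24.2
tool_pos: [575.6, 74.8, 103.8]
tcp_rot: [-180.0, 0.0, 80.9]
ft_force: [0.2, -0.3, -3.2]
finger_gap: 14.9
time: 24.6
tool_pos: [575.6, 74.8, 101.3]
tcp_rot: [-180.0, 0.0, 80.9]
ft_force: [0.1, 0.0, -3.4]
finger_gap: 15.0
24.6 [575.6  74.8 101.3] [-180.     0.    80.9] [ 0.1  0.  -3.4] 14.989144311157967
plate (array([574.8,  74.8]), array([201.6, 120.7]), 81.0) 59833 slope [ 0.    -0.001] z 84.0
bar (array([573.4,  73.4]), array([40.1, 72.6]), 62.5) 6868 125.70981061285312
```

```bash
python3 -m pendant '[[0,0,0,1,0],[0,0,0,0,0],[0,0,0,0,0]]'; python3 -m pendant '[[0,0,0,1,0],[0,0,0,0,0],[0,0,0,0,0]]'
```

```text
time: 24.95
tool_pos: [575.8, 74.8, 100.8]
tcp_rot: [180.0, -0.0, 80.9]
ft_force: [-1.5, -1.0, 1.1]
finger_gap: 14.9
time: 25.25
tool_pos: [575.9, 74.8, 100.8]
tcp_rot: [179.9, -0.0, 80.9]
ft_force: [-5.8, -0.6, 9.8]
finger_gap: 14.9
```

The tray is seated: it makes contact at TCP z 100.8, which is the flush height. I'll ease off, release and retreat.

```bash
python3 -m pendant '[[0,0,0,-1,0],[0,0,0,0,0],[0.5,0,0,0,0],[1,0,0,0,0],[1,0,0,0,0],[1,0,0,0,0],[1,0,0,-15,0],[1,0,0,-40,0],[1,0,0,-40,0],[1,0,0,-40,0]]'; python3 -m pendant '[[1,0,0,-20,0],[1,0,-30,0,0],[1,0,0,0,0],[1,0,0,0,0]]'; python3 flat.py f8 wrist 575 75 83; python3 -c "
from h import *
for n in ['scene']:
    im,d=optics.snapshot(n);cv2.imwrite('pics/s8.png',im[120:440,120:520])
    W=cloud(n,d);x,y,z=W[...,0],W[...,1],W[...,2]
    m=(abs(z-83)<4)&(abs(x-575)<110)&(abs(y-75)<140);print(rect(W[m][:,:2]),np.median(z[m]))"
```

```text
time: 26.25
tool_pos: [575.4, 74.8, 238.0]
tcp_rot: [180.0, -0.0, 80.9]
ft_force: [0.1, 0.8, 1.0]
finger_gap: 85.5
time: 26.65
tool_pos: [546.0, 79.6, 256.4]
tcp_rot: [179.9, -0.0, 80.9]
ft_force: [0.5, -0.0, -0.3]
finger_gap: 85.4
26.65 [546.   79.6 256.4] [179.9  -0.   80.9] [ 0.5 -0.  -0.3] 85.44363971673928
plate (array([575.8,  74.4]), array([200.8, 121.2]), 80.9) 21322 slope [ 0.002 -0.001] z 83.5
bar (array([575.2,  75. ]), array([15.5, 74. ]), 80.5) 1411 125.32816464650807
(array([601.1,  67.5]), array([200.9, 174.6]), 81.3) 83.75029153740468
```

View pics/s8.png

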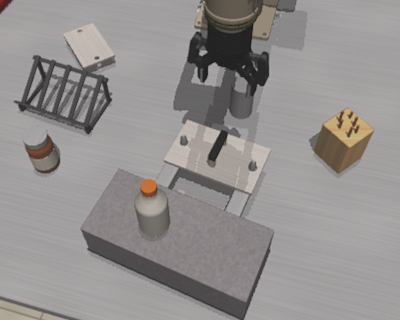

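View pics/f8.png

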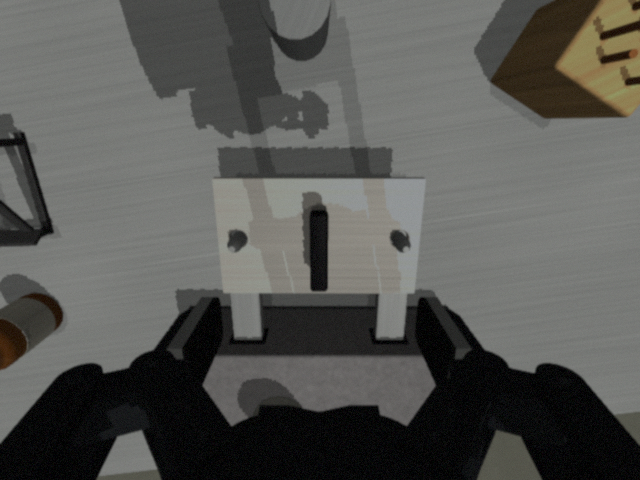

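The pictures show both pins through the tray's holes, at (237,240) and (401,240) in the wrist view. The tray is flush at z 83.5, and the four bystanders are standing where they were. Handing in.

```bash
python3 -c "
from h import *
print(hand_in())"
```

```text
the job is handed in; nothing more can be done
None
```

The tray is seated on both fully pulled-out supports and released, and I handed the job in at about 27 s of the 64 s allowed. `hand_in` gave no verdict.

**What I did**
- I pulled both supports out by their pins until they hit the stops. The gripped pins then measured 160.0 mm apart at 80.9°.
- I took the tray off the rack by its handle and carried it to a clear patch of counter to level it, since the moves cannot tilt the tool.
- Pressing its edge on the counter did not level it: it stayed at about 33° and the bar slid in the pads, with the wrist force reaching 50 N. I eased off and opened the fingers there, and the tray settled flat.
- I regripped it level, lowered it over the pins with no noticeable side force until it touched the supports, then let go and backed the arm away.

**Last checks**
- **Position:** the tray's middle measured (575.8, 74.4) against my seat estimate of (575.1, 74.6), so within 1 mm.
- **Height and angle:** its upper face is at 83.5 mm (83 is flush), with a slope of 0.002 or less. Its yaw of 80.9° matches the station.
- **Surroundings:** both pins show through the holes, and the gripper is clear with no force on it. By eye, the bottle, shaker, chopstick holder and jar look unmoved.
- **One disagreement:** a last rough fit from the scene camera gave a 201 × 175 mm rectangle centred at (601, 68). I put that down to it also picking up other surfaces at that height. Its height of 83.8 mm agreed.

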